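# Shift the gear selector from first into reverse

### The job

The gear selector with the ball knob and the H-pattern gate has been left in first, its far left slot as the robot sees it; put it in reverse, the near right slot, so that its reversing switch can be checked. Push the knob with your fingertips out of first, across neutral and fully home into reverse, without putting it in any other gear on the way and without forcing it, gripping it or holding it between the fingers. Leave the T-grip selector and everything lying on the bench as they are, and take your hand away at the end.

Things in the scene. Friction and masses are not known exactly. Their poses are not given: they have to be found in the camera images.
- selector: H-gate gear selector fixed to the bench: base 180 x 150 mm, black housing, steel gate plate 132 x 132 mm, top 123 mm high. Origin: centre of the underside; x forward (away from the robot, turned up to 20 degrees), y left, z up. Three columns of slots cross a neutral channel. First far left, second near left, third far middle, fourth near middle, fifth far right, reverse near right
- lever_pivot (a point): point about which the gear lever tilts both ways, 30 mm above the selector's origin. The lever has no spring or detent and stays where it is left; about 3 N at the knob moves it; the walls of the gate are its stops
- gear_knob: black ball knob 44 mm across, stem 12 mm; origin: ball centre, 175 mm from the pivot, 205 mm above the bench upright. In the selector's frame it is at x = 0.175 sin a, y = -0.175 sin c cos a, z = 0.030 + 0.175 cos c cos a (m; a = shift_lever, c = cross_shaft). Under it 45 mm are free over the gate. Push the ball from one side near its centre's height
- shift_lever (a joint): fore and aft tilt of the lever, rad: 0 neutral, +0.265 fully home in a far slot (first, third, fifth), -0.265 fully home in a near slot (second, fourth, reverse). It can cross between columns only within about 0.03 of 0
- cross_shaft (a joint): sideways tilt of the lever, rad: -0.28 left column (first, second), 0 middle column, +0.28 right column (fifth, reverse); play in a slot about 0.015 either way
- auto_selector: another selector, not to be touched: grey housing 160 x 84 mm on a base 200 x 110 mm, one straight slot, top 118 mm high; origin at the centre of the base's underside, x forward, y left
- t_grip (a point): middle of that selector's T-grip, a black bar 88 mm long and 27 mm thick, 190 to 200 mm above the bench
- multimeter: handheld meter 160 x 80 x 38 mm, lying; origin centre of the underside
- screwdriver: screwdriver 190 mm long, 26 mm thick, lying along its x; origin under its middle
- spanner: steel spanner 170 mm long, lying along its x; origin under its middle
- spare_knob: loose spare ball knob standing on the bench, 42 mm across, 53 mm high; origin centre of the underside
- grease_tin: metal tin, 68 mm across, 48 mm high; origin centre of the underside
- threadlocker: small white bottle, 34 mm across, 85 mm high; origin centre of the underside
- connector: black plug 42 x 30 x 21 mm; origin centre of the underside
- screw_tray: blue tray 140 x 100 x 45 mm of screws; origin centre of the underside
Things that resemble listed ones, but are neither listed nor needed, are in the scene too. Leave any blue look-alike of the selector alone.

How it is judged:
At the end, for the whole second after the job is handed in: The lever rests fully home in reverse, the near right slot (within 0.025 rad, about 4 mm at the knob, of its end); the T-grip is within 12 mm of its start, the loose things within 20 mm (screwdriver 30 mm) of theirs (value of joint shift_lever below -0.24 rad and value of joint cross_shaft above 0.22 rad and velocity of joint shift_lever between -0.05 and 0.05 rad/s and distance of t_grip from where it was at the start of the episode below 0.012 m and not (distance of multimeter from where it was at the start of the episode above 0.02 m) and not (distance of screwdriver from where it was at the start of the episode above 0.03 m) and not (distance of spanner from where it was at the start of the episode above 0.02 m) and not (distance of spare_knob from where it was at the start of the episode above 0.02 m) and not (distance of grease_tin from where it was at the start of the episode above 0.02 m) and not (distance of threadlocker from where it was at the start of the episode above 0.02 m) and not (distance of connector from where it was at the start of the episode above 0.02 m) and not (distance of screw_tray from where it was at the start of the episode above 0.02 m)); the robot touches nothing.
It fails at once if the lever is put in another gear (tilted over 0.17 rad into third, fifth, second or fourth) ((value of joint shift_lever above 0.17 rad and value of joint cross_shaft above -0.14 rad) or (value of joint shift_lever below -0.17 rad and value of joint cross_shaft below 0.14 rad)).
It fails at once if the knob or its stem is gripped or held between the fingers (pressed from opposite sides at once) (((contact force between the fingers and gear_knob_c0 above 1 N or contact force between the fingers and gear_knob_c4 above 1 N) and (contact force between the fingers and gear_knob_c1 above 1 N or contact force between the fingers and gear_knob_c5 above 1 N)) or ((contact force between the fingers and gear_knob_c2 above 1 N or contact force between the fingers and gear_knob_c6 above 1 N) and (contact force between the fingers and gear_knob_c3 above 1 N or contact force between the fingers and gear_knob_c7 above 1 N))).
It fails at once if the lever is forced (over 40 N on the knob) (contact force between anything else and gear_knob above 40 N).
It fails at once if the T-grip of the other selector is moved by more than 12 mm (distance of t_grip from where it was at the start of the episode above 0.012 m).
It fails at once if a loose thing on the bench is moved or lifted by more than 20 mm (the screwdriver 30 mm) (distance of any of multimeter, spanner, spare_knob, grease_tin, threadlocker, connector, screw_tray from where it was at the start of the episode above 0.02 m or distance of screwdriver from where it was at the start of the episode above 0.03 m).
It also fails if it takes over 56 s, if anything falls off the work surface, if the arm or the gripper's body presses on something with over 40 N, if the wrist force passes 120 N, or if a joint passes its speed limit or range.

### The arm

A 6-joint arm with a two-finger parallel gripper is mounted at the origin on the work surface. World frame = base frame: x ahead of the robot, y to its left, z up, the work surface at z = 0. Lengths are in m, angles in rad, forces in N, time in s.
With the tool pointing down it reaches from about 0.3 to 0.775 m from the base axis. Payload 14.6 kg.
Tool frame: the origin (TCP) lies at the very end of the fingers, on their centre line; the grasp point (between the pads) lies 19 mm behind it; z points along the fingers, y is the line along which they close (so a half turn about z gives the same grasp; the last joint's range is limited). The gripper opens to 94 mm and grips with 3 to 60 N. Pads are 16 mm wide; open, the fingers measure 119 mm over their backs; the gripper's body (75 mm by 177 mm) begins 78 mm behind the grasp point.
Start: joints at [-1.287, 0.3, 1.521, -0, 1.321, -0.067], TCP at [0.189, -0.516, 0.205] pointing down, gripper open.
Joint ranges: [-3.03, 3.03], [-0.79, 2.21], [0.23, 2.52], [-1.04, 4.18], [0, 3.07], [-2.55, 2.55]. Speed limits (rad/s): [2.22, 2.22, 2.57, 3.14, 3.14, 3.14].

### API

Orientations are given as [roll, pitch, yaw] about the fixed x, y, z axes, in that order (R = Rz(yaw) Ry(pitch) Rx(roll)).
In Python, from station import ctrl, cams gives the robot as it stands. The module is installed in compiled form; this text tells all that it offers.
- The arm moves only by the tool arm_command, never from a script. Its argument "plan" is a list that holds one entry, the list of rows, each a list of 7 numbers: the shift along the tool's x, y, z in fractions of the full range, 1 being 600 mm, then the turn, a rotation vector about the tool's x, y, z in normalised numbers (1 is pi rad), then the closure, from -1 (fully open) to 1 (shut). A call has 1 to 12 rows; each row is the pose to reach, as a shift and turn from the pose commanded when the call began, along the tool's axes at that moment; what a row does not reach only later rows make up. A row lasts 1/10 s, in which the tool goes at most 50 mm and 8.59 degrees, less where a joint would pass 70% of its speed; a pose out of reach is approached as far as the arm can. A shift or turn number past 1, either way, is cut back to 1. A call with a gripper value outside its range is refused whole. The fingers move at their own pace and stop on an object; "squeeze" is the grip in N (left out, the last holds). Time passes only in rows, so rows that repeat a pose let the fingers close. It gives the time, the measured TCP pose, the force, the opening and the grip force at its end, in the units of the state.
- ctrl.get_obs(): the state, without advancing time (a new reading comes with each control period).
- cams.camera(name): name is "scene" or "top"; returns (picture, depth): 400x640x3 uint8, blue, green, red; 400x640 float32, m along the optical axis (not along the pixel's ray), 0 where there is no reading.
- cams.camera_info(name): a dict with "fx", "fy", "cx", "cy" (pixels), "world_to_cam" (4x4, takes a point from world to camera coordinates). Camera axes: x right, y down, z forward; pixel columns grow to the right and rows downward; lengths in m; the calibration is good to about 2 mm. A picture is of the moment at which its call begins. camera_info takes no time and is no camera call.
- ctrl.hand_in(): hands the job in; it is judged then, once.
The state is a dict: "time_s": time; "qpos": joint angles; "joint_vel": joint speeds; "tau": joint torques, N m; "ee_pos": TCP position; "eef_rot": TCP orientation; "force": force on the tool from outside, world axes, zero at the start; "moment": the same for the moment, N m; "grip_width": finger opening in m; "grip_force": force on a finger pad.
Only numpy, scipy, OpenCV 4.12 (cv2) and the standard library are available. Lean on these libraries where they do the work, as an engineer would, in place of code of your own. Each camera call takes 0.05 s, during which the arm holds its last target. There are 200 camera calls.

## Working session

There is one attempt and no reset: what is moved stays moved. The work goes in short steps, Python scripts to look and compute and a tool call to move; the robot and the scene stay as the last step left them, time stands still between calls to the robot, and variables do not carry over. Pictures are saved under pics/ and viewed, at most 10 in all, crops included, and the job is handed in when it is done.

Besides the shell and the picture viewer there is one more tool, called after "Request:" by a JSON object that holds its "api" and its "payload", one argument or row to a line. arm_command: Moves the arm, as the interface text tells. Its arguments: {"type":"object","properties":{"plan":{"type":"array"},"squeeze":{"type":"number"}},"required":["plan"]}

```bash
mkdir -p pics; cat > h.py <<'E'
import numpy as np, cv2
from station import ctrl, cams
def shot(n):
    im,d=cams.camera(n); np.savez(f'/tmp/{n}.npz',im=im,d=d); return im,d
def pts(n,d):
    c=cams.camera_info(n); v,u=np.mgrid[:400,:640]
    P=np.stack([(u-c['cx'])/c['fx']*d,(v-c['cy'])/c['fy']*d,d],-1)
    T=np.linalg.inv(np.array(c['world_to_cam'])); return P@T[:3,:3].T+T[:3,3]
E
python3 - <<'E'
from h import *
for n in('scene','top'):
    im,d=shot(n); cv2.imwrite(f'pics/{n}0.png',im); c=cams.camera_info(n); print(n,c['fx'],np.linalg.inv(c['world_to_cam']).round(3).tolist())
o=ctrl.get_obs();print({k:o[k] for k in('time_s','ee_pos','eef_rot','force','grip_width')})
E
```

```text
scene 380.9471375704403 [[0.298, 0.636, -0.712, 1.134], [0.955, -0.195, 0.225, -0.214], [0.005, -0.747, -0.665, 0.816], [0.0, 0.0, 0.0, 1.0]]
top 518.0186011482452 [[0.025, -0.981, 0.193, 0.097], [-1.0, -0.024, 0.008, -0.002], [-0.003, -0.193, -0.981, 1.726], [0.0, 0.0, 0.0, 1.0]]
{'time_s': 0.1, 'ee_pos': array([ 0.18893279, -0.51627575,  0.20495392]), 'eef_rot': array([-3.14056538e+00, -5.49423960e-05,  3.50821929e-01]), 'force': array([-0.42240409,  1.21222391, -0.26867891]), 'grip_width': 0.09432517893968954}
```

View pics/scene0.png

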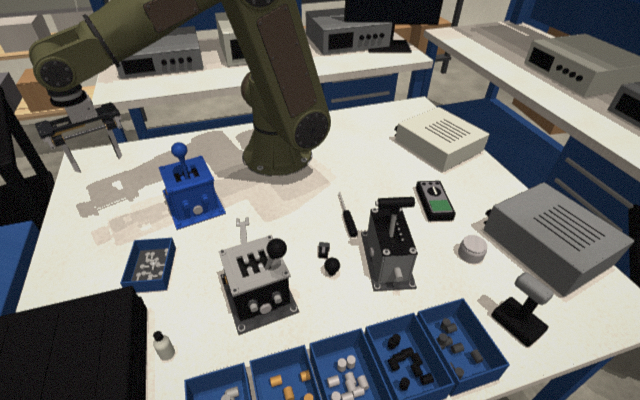

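View pics/top0.png

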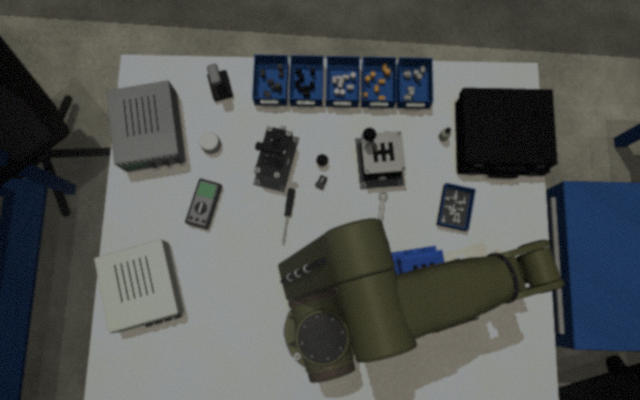

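Candidates: black ball knob on the steel H-gate selector at scene (277,248) / top (369,134). Others are the blue look-alike, scene (179,149); the spare knob on the bench, scene (332,266) / top (322,159); and the T-grip selector, scene (395,202) / top (275,150). I choose the first and check it in a crop.

```bash
cat > m.py <<'E'
from h import *
def knob(n,box,zmin=.165):
    im,d=shot(n); P=pts(n,d); u0,u1,v0,v1=box
    m=np.zeros(d.shape,bool); m[v0:v1,u0:u1]=1
    return im,d,P,m&(d>0)
def sphere(p,r=.022):
    from scipy.optimize import least_squares
    return least_squares(lambda c:np.linalg.norm(p-c,axis=1)-r,p.mean(0)-[0,0,.01],loss='soft_l1',f_scale=.002)
E
python3 - <<'E'
from m import *
for n,box in(('scene',(215,310,230,330)),('top',(350,412,120,192))):
    im,d,P,m=knob(n,box)
    k=m&(P[...,2]>.18)&(im.max(2)<90); r=sphere(P[k]); print(n,'knob',k.sum(),r.x.round(4),np.abs(r.fun).mean().round(4),P[k].max(0).round(3))
    g=m&(abs(P[...,2]-.123)<.012)&(im.min(2)>70); Q=P[g]
    print('plate',g.sum(),np.median(Q[:,2]).round(4))
    # corners by rays on plane z=.123
    c=cams.camera_info(n); T=np.linalg.inv(c['world_to_cam'])
    cn=max(cv2.findContours(cv2.morphologyEx(g.astype('u1'),cv2.MORPH_CLOSE,np.ones((7,7))),cv2.RETR_EXTERNAL,cv2.CHAIN_APPROX_NONE)[0],key=cv2.contourArea)[:,0]
    ray=np.c_[(cn[:,0]-c['cx'])/c['fx'],(cn[:,1]-c['cy'])/c['fy'],np.ones(len(cn))]@T[:3,:3].T
    X=T[:3,3]+ray*((.123-T[2,3])/ray[:,2])[:,None]
    R=cv2.minAreaRect((X[:,:2]*1000).astype('f4')); print('rect',R)
a=np.load('/tmp/scene.npz')['im'][190:340,180:440]; b=np.load('/tmp/top.npz')['im'][110:210,240:420]
a=cv2.resize(a,(780,450))[:, :]; b=cv2.resize(b,None,fx=3,fy=3)
cv2.imwrite('pics/crop.png',cv2.resize(np.vstack([cv2.resize(a,(540,300)),b]),(540,600)))
E
```

```text
scene knob 315 [ 0.6032 -0.129   0.1935] 0.0008 [ 0.626 -0.11   0.216]
plate 2104 0.1224
rect ((570.6571044921875, -179.64871215820312), (137.4862518310547, 132.41046142578125), 6.092588901519775)
top knob 153 [ 0.6009 -0.1325  0.1929] 0.0018 [ 0.618 -0.113  0.22 ]
plate 1195 0.122
rect ((565.8458251953125, -183.54701232910156), (132.1296844482422, 132.15155029296875), 6.048527240753174)
```

View pics/crop.png

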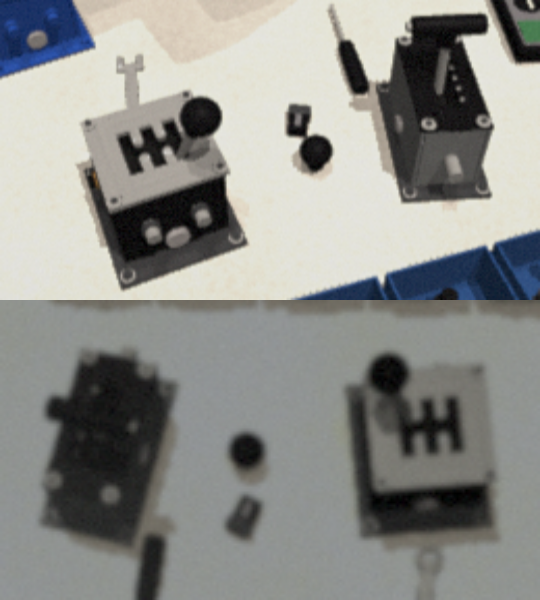

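The crop shows the steel H-gate selector with its black ball at scene (277,248), in the far left slot, so the choice is confirmed. Plate top measures 0.122 m, its sides 132 mm and the ball height 0.193 m, all as expected. Yaw is about 6°. Next I raise, close and align the fingers.

Units first: shifts go in shares of 600 mm and turns go in shares of pi rad. So -120 mm / 600 = -0.2, -80 mm / 600 = -0.1333, 0.245 rad / 3.1416 = 0.078.

Request:
{"api": "arm_command", "payload": {
  "plan": [
    [[0,0,-0.0667,0,0,0.0318,1],[0,0,-0.1333,0,0,0.0637,1],[0,0,-0.2,0,0,0.078,1],[0,0,-0.2,0,0,0.078,1],[0,0,-0.2,0,0,0.078,1],[0,0,-0.2,0,0,0.078,1],[0,0,-0.2,0,0,0.078,1],[0,0,-0.2,0,0,0.078,1]]
  ],
  "squeeze": 10
}}

```text
time_s: 1.0
ee_pos: [0.189, -0.5164, 0.3246]
eef_rot: [-3.14, 0.0, 0.106]
force: [0.3, -0.1, -0.6]
grip_width: 0.0332
grip_force: 0.0
```

```bash
cat > go.py <<'E'
from h import *
from scipy.spatial.transform import Rotation as R
K=np.array([.602,-.131,.193]); S=.1056   # knob at start, selector yaw
sx=np.array([np.cos(S),np.sin(S),0]); sy=np.array([-np.sin(S),np.cos(S),0])
def to(p):
    o=ctrl.get_obs(); r=R.from_euler('xyz',o['eef_rot'])
    print('t',o['time_s'],'tcp',o['ee_pos'].round(4),'rot',o['eef_rot'].round(3),'F',o['force'].round(1),'shift mm',(r.inv().apply(p-o['ee_pos'])*1000).round(1))
E
python3 -c "
from go import *
p=K+sx*.055; p[2]=.325; print(p); to(p)"
```

```text
[ 0.65669362 -0.12520279  0.325     ]
t 1.0 tcp [ 0.189  -0.5164  0.3246] rot [-3.14   0.     0.106] F [ 0.3 -0.1 -0.6] shift mm [ 5.065e+02 -3.395e+02 -1.000e-01]
```

In the tool's units: 480 mm / 600 = 0.8, 440 mm / 600 = 0.7333.

Request:
{"api": "arm_command", "payload": {
  "plan": [
    [[0.0667,-0.045,0,0,0,0,1],[0.1333,-0.09,0,0,0,0,1],[0.2,-0.1333,0,0,0,0,1],[0.2667,-0.1783,0,0,0,0,1],[0.3333,-0.2233,0,0,0,0,1],[0.4,-0.2683,0,0,0,0,1],[0.4667,-0.3133,0,0,0,0,1],[0.5333,-0.3567,0,0,0,0,1],[0.6,-0.4017,0,0,0,0,1],[0.6667,-0.4467,0,0,0,0,1],[0.7333,-0.4917,0,0,0,0,1],[0.8,-0.5333,0,0,0,0,1]]
  ]
}}

```text
time_s: 2.2
ee_pos: [0.6338, -0.1458, 0.325]
eef_rot: [-3.141, 0.0, 0.106]
force: [0.6, -1.1, 0.3]
grip_width: 0.0006
grip_force: 0.0
```

In the tool's units: 70 mm / 600 = 0.1167, 40 mm / 600 = 0.0667.

Request:
{"api": "arm_command", "payload": {
  "plan": [
    [[0.0433,-0.0333,0,0,0,0,1],[0.0433,-0.0333,0,0,0,0,1],[0.0433,-0.0333,0.0667,0,0,0,1],[0.0433,-0.0333,0.1167,0,0,0,1],[0.0433,-0.0333,0.1167,0,0,0,1],[0.0433,-0.0333,0.1167,0,0,0,1]]
  ]
}}

```text
time_s: 2.8
ee_pos: [0.6561, -0.1254, 0.2565]
eef_rot: [3.141, -0.0, 0.105]
force: [-0.2, 0.2, 0.4]
grip_width: 0.0005
grip_force: 0.0
```

```bash
python3 - <<'E'
from go import *
p=K+sx*.055; p[2]=.18; to(p)
im,d=shot('scene'); cv2.imwrite('pics/a.png',cv2.resize(im[120:340,160:420],(780,600)))
E
```

```text
t 2.8 tcp [ 0.6561 -0.1254  0.2565] rot [ 3.141 -0.     0.105] F [-0.2  0.2  0.4] shift mm [ 0.5 -0.2 76.5]
```

View pics/a.png

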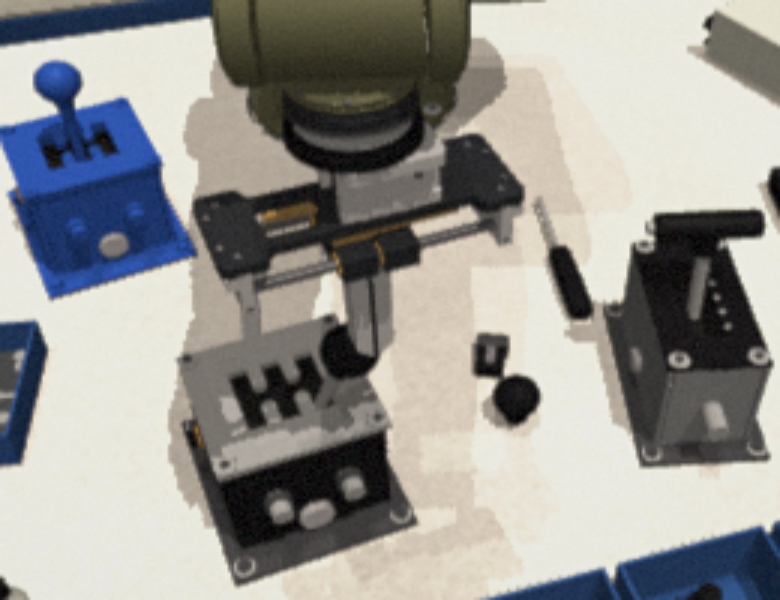

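The fingers are closed beyond the ball (crop 350,350), clear of everything. I lower them and pull gently toward the robot.

In the tool's units: 76 mm / 600 = 0.1267, 60 mm / 600 = 0.1.

Request:
{"api": "arm_command", "payload": {
  "plan": [
    [[0,0,0.05,0,0,0,1],[0,0,0.1,0,0,0,1],[0,0,0.1267,0,0,0,1],[-0.01,0,0.1267,0,0,0,1],[-0.02,0,0.1267,0,0,0,1],[-0.025,0,0.1267,0,0,0,1],[-0.03,0,0.1267,0,0,0,1],[-0.035,0,0.1267,0,0,0,1],[-0.04,0,0.1267,0,0,0,1],[-0.045,0,0.1267,0,0,0,1],[-0.05,0,0.1267,0,0,0,1],[-0.055,0,0.1267,0,0,0,1]]
  ]
}}

```text
time_s: 4.05
ee_pos: [0.6235, -0.1284, 0.1798]
eef_rot: [3.141, -0.001, 0.106]
force: [3.6, 0.4, 3.1]
grip_width: 0.0005
grip_force: 2.0
```

In the tool's units: -18 mm / 600 = -0.03, -15 mm / 600 = -0.025.

Request:
{"api": "arm_command", "payload": {
  "plan": [
    [[-0.005,0,0,0,0,0,1],[-0.01,0,0,0,0,0,1],[-0.015,0,0,0,0,0,1],[-0.02,0,0,0,0,0,1],[-0.025,0,0,0,0,0,1],[-0.03,0,0,0,0,0,1],[-0.03,0,0,0,0,0,1]]
  ]
}}

```text
time_s: 4.75
ee_pos: [0.6052, -0.1304, 0.1794]
eef_rot: [-3.142, 0.0, 0.106]
force: [2.4, 0.1, 1.4]
grip_width: 0.0006
grip_force: 1.1
```

```bash
cat > k.py <<'E'
from m import *
from go import to,sx,sy
def kn():
    for n,box in(('scene',(215,310,215,330)),('top',(350,412,120,192))):
        im,d,P,m=knob(n,box)
        k=m&(P[...,2]>.165)&(P[...,2]<.24)&(im.max(2)<60)&(P[...,0]>.47)
        nc,l,st,_=cv2.connectedComponentsWithStats(k.astype('u1')); 
        if nc<2: print(n,'none');continue
        k=l==1+st[1:,4].argmax(); r=sphere(P[k]); q=r.x-[.567,-.182,0]
        print(n,k.sum(),r.x.round(4),np.abs(r.fun).mean().round(4),'sel xy',(q@sx).round(4),(q@sy).round(4))
    to(np.array([.567,-.182,.18]))
E
python3 -c "
from k import *
kn()"
```

```text
scene 89 [ 0.5747 -0.1314  0.1963] 0.0014 sel xy 0.013 0.0495
top none
t 4.85 tcp [ 0.6053 -0.1304  0.1793] rot [-3.141e+00  1.000e-03  1.060e-01] F [1.5 0.2 1.4] shift mm [-43.6  47.3  -0.7]
```

```bash
python3 - <<'E'
from go import *
for n,b in(('top',(360,404,135,172)),('scene',(228,290,240,285))):
    im=cv2.imread(f'pics/{n}0.png').max(2); c=cams.camera_info(n); M=np.array(c['world_to_cam'])
    # rectify plate to selector frame: 1px = 0.5mm, range +-70mm (x up, y left)
    X=np.arange(70,-70.1,-.5)/1000
    gx,gy=np.meshgrid(X,X,indexing='ij'); W=np.array([.567,-.182,.123])+gx[...,None]*sx+gy[...,None]*sy
    C=W@M[:3,:3].T+M[:3,3]; u=C[...,0]/C[...,2]*c['fx']+c['cx']; v=C[...,1]/C[...,2]*c['fy']+c['cy']
    r=cv2.remap(im,u.astype('f4'),v.astype('f4'),cv2.INTER_LINEAR); cv2.imwrite(f'/tmp/r{n}.png',r)
a=np.hstack([cv2.imread('/tmp/rtop.png'),cv2.imread('/tmp/rscene.png')])
for k in range(0,281,20):
    cv2.line(a,(0,k),(3,k),(0,0,255),1); cv2.line(a,(k,0),(k,3),(0,0,255),1)
a[140,::4]=(0,255,0); a[::4,140]=(0,255,0); a[::4,421]=(0,255,0)
cv2.imwrite('pics/rect.png',cv2.resize(a,(800,400)))
E
```

```text
(no output)
```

View pics/rect.png

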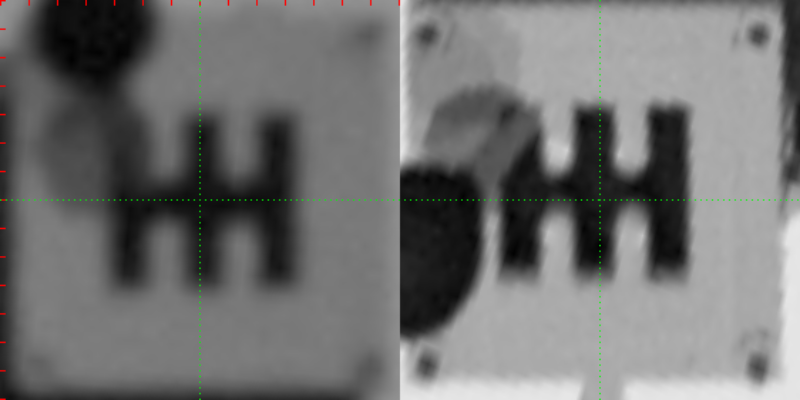

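The rectified plate shows the neutral channel within 0–4 mm of my centre estimate in the two views, so neutral is at sel x ≈ +2 mm. I pull 12 mm more, then back off.

In the tool's units: -60 mm / 600 = -0.1, -30 mm / 600 = -0.05.

Request:
{"api": "arm_command", "payload": {
  "plan": [
    [[-0.005,0,0,0,0,0,1],[-0.01,0,0,0,0,0,1],[-0.015,0,0,0,0,0,1],[-0.02,0,0,0,0,0,1],[-0.02,0,0,0,0,0,1],[-0.01,0,0,0,0,0,1],[0.0133,0,0,0,0,0,1],[0.0133,-0.05,0,0,0,0,1],[0.0133,-0.1,0,0,0,0,1],[0.0133,-0.1,0,0,0,0,1]]
  ]
}}

```text
time_s: 5.85
ee_pos: [0.607, -0.0671, 0.179]
eef_rot: [-3.141, 0.001, 0.109]
force: [-0.0, -0.2, -0.1]
grip_width: 0.0005
grip_force: 0.0
```

```bash
python3 -c "
from k import *
kn()"
```

```text
scene 193 [ 0.5627 -0.1325  0.1966] 0.0011 sel xy 0.001 0.0497
top 99 [ 0.5604 -0.1349  0.1968] 0.0022 sel xy -0.0016 0.0476
t 5.95 tcp [ 0.6073 -0.0697  0.1792] rot [3.142e+00 1.000e-03 1.070e-01] F [-0.5 -0.5  0.8] shift mm [-52.  107.4  -0.8]
```

Ball is at selector (0, +0.049): neutral, left column. Now go to its left side and push right.

In the tool's units: -51 mm / 600 = -0.085, 38 mm / 600 = 0.0633.

Request:
{"api": "arm_command", "payload": {
  "plan": [
    [[-0.0333,0,0,0,0,0,1],[-0.085,0,0,0,0,0,1],[-0.085,0.0167,0,0,0,0,1],[-0.085,0.025,0,0,0,0,1],[-0.085,0.0333,0,0,0,0,1],[-0.085,0.04,0,0,0,0,1],[-0.085,0.045,0,0,0,0,1],[-0.085,0.05,0,0,0,0,1],[-0.085,0.0567,0,0,0,0,1],[-0.085,0.0633,0,0,0,0,1]]
  ]
}}

```text
time_s: 6.95
ee_pos: [0.5608, -0.1129, 0.1797]
eef_rot: [-3.141, -0.0, 0.106]
force: [-0.1, 4.1, 4.1]
grip_width: 0.0006
grip_force: 2.2
```

```bash
python3 -c "
from k import *
kn()"
```

```text
scene 309 [ 0.5639 -0.1445  0.2004] 0.0009 sel xy 0.0008 0.0377
top none
t 7.05 tcp [ 0.5606 -0.1133  0.1795] rot [-3.142 -0.     0.106] F [0.3 2.9 1.4] shift mm [-0.9 69.  -0.5]
```

The lever is crossing at about 4 N; I continue.

In the tool's units: 40 mm / 600 = 0.0667, 36 mm / 600 = 0.06.

Request:
{"api": "arm_command", "payload": {
  "plan": [
    [[0,0.0067,0,0,0,0,1],[0,0.0133,0,0,0,0,1],[0,0.02,0,0,0,0,1],[0,0.0267,0,0,0,0,1],[0,0.0333,0,0,0,0,1],[0,0.04,0,0,0,0,1],[0,0.0467,0,0,0,0,1],[0,0.0533,0,0,0,0,1],[0,0.06,0,0,0,0,1],[0,0.0667,0,0,0,0,1]]
  ]
}}

```text
time_s: 8.05
ee_pos: [0.5647, -0.1532, 0.1794]
eef_rot: [3.142, 0.0, 0.106]
force: [0.2, 2.6, 3.3]
grip_width: 0.0004
grip_force: 1.4
```

```bash
python3 -c "
from k import *
kn()"
```

```text
scene 322 [ 0.5682 -0.1847  0.2042] 0.0009 sel xy 0.0009 -0.0028
top none
t 8.15 tcp [ 0.5647 -0.1533  0.1793] rot [3.141 0.    0.105] F [-0.3  1.5  0.9] shift mm [-0.7 28.7 -0.7]
```

In the tool's units: 40 mm / 600 = 0.0667, 36 mm / 600 = 0.06.

Request:
{"api": "arm_command", "payload": {
  "plan": [
    [[0,0.0067,0,0,0,0,1],[0,0.0133,0,0,0,0,1],[0,0.02,0,0,0,0,1],[0,0.0267,0,0,0,0,1],[0,0.0333,0,0,0,0,1],[0,0.04,0,0,0,0,1],[0,0.0467,0,0,0,0,1],[0,0.0533,0,0,0,0,1],[0,0.06,0,0,0,0,1],[0,0.0667,0,0,0,0,1]]
  ]
}}

```text
time_s: 9.15
ee_pos: [0.5688, -0.1928, 0.1791]
eef_rot: [-3.141, 0.001, 0.106]
force: [-0.6, 2.5, -3.3]
grip_width: 0.0006
grip_force: 1.2
```

In the tool's units: 3 mm / 600 = 0.005, 2 mm / 600 = 0.0033.

Request:
{"api": "arm_command", "payload": {
  "plan": [
    [[0,0.0017,0,0,0,0,1],[0,0.0033,0,0,0,0,1],[0,0.005,0,0,0,0,1]]
  ]
}}

```text
time_s: 9.45
ee_pos: [0.5692, -0.1955, 0.1794]
eef_rot: [-3.141, 0.0, 0.106]
force: [-1.2, 2.1, -3.4]
grip_width: 0.0002
grip_force: 1.2
```

```bash
python3 -c "
from k import *
kn()"
```

```text
scene 326 [ 0.5725 -0.2268  0.1976] 0.001 sel xy 0.0007 -0.0451
top none
t 9.55 tcp [ 0.5692 -0.1956  0.1794] rot [3.142 0.    0.106] F [-0.8  2.  -2.5] shift mm [ -0.8 -13.7  -0.6]
```

In the tool's units: 2 mm / 600 = 0.0033, 1 mm / 600 = 0.0017.

Request:
{"api": "arm_command", "payload": {
  "plan": [
    [[0,0.0017,0,0,0,0,1],[0,0.0033,0,0,0,0,1],[0,0.0033,0,0,0,0,1]]
  ]
}}

```text
time_s: 9.85
ee_pos: [0.5695, -0.1976, 0.1795]
eef_rot: [3.142, -0.0, 0.106]
force: [-0.4, 2.8, -2.3]
grip_width: 0.0006
grip_force: 1.1
```

In the tool's units: 1 mm / 600 = 0.0017.

Request:
{"api": "arm_command", "payload": {
  "plan": [
    [[0,0.0017,0,0,0,0,1],[0,0.0017,0,0,0,0,1]]
  ]
}}

```text
time_s: 10.05
ee_pos: [0.5696, -0.1986, 0.1795]
eef_rot: [3.142, -0.0, 0.106]
force: [-0.2, 2.9, -1.9]
grip_width: 0.0004
grip_force: 1.1
```

Ball is in the right column (sel y ≈ -0.048). I go round to its far side.

Request:
{"api": "arm_command", "payload": {
  "plan": [
    [[0,-0.02,0,0,0,0,1],[0,-0.0417,0,0,0,0,1],[0.0417,-0.0417,0,0,0,0,1],[0.0833,-0.0417,0,0,0,0,1],[0.0833,0.0167,0,0,0,0,1],[0.0833,0.0517,0,0,0,0,1],[0.0833,0.0517,0,0,0,0,1],[0.0733,0.0517,0,0,0,0,1],[0.0633,0.0517,0,0,0,0,1]]
  ]
}}

```text
time_s: 10.95
ee_pos: [0.6102, -0.2241, 0.1796]
eef_rot: [-3.142, -0.0, 0.107]
force: [-0.3, 0.0, 0.1]
grip_width: 0.0003
grip_force: 0.0
```

```bash
python3 -c "
from k import *
kn()"
```

```text
scene 58 [ 0.5734 -0.229   0.1972] 0.0008 sel xy 0.0014 -0.0474
top none
t 11.05 tcp [ 0.61   -0.2245  0.18  ] rot [ 3.141 -0.     0.106] F [-0.1  0.2  1. ] shift mm [-38.3 -46.8  -0. ]
```

Request:
{"api": "arm_command", "payload": {
  "plan": [
    [[-0.0067,0,0,0,0,0,1],[-0.0133,0,0,0,0,0,1],[-0.0183,0,0,0,0,0,1],[-0.0233,0,0,0,0,0,1],[-0.0283,0,0,0,0,0,1],[-0.0333,0,0,0,0,0,1]]
  ]
}}

```text
time_s: 11.65
ee_pos: [0.5906, -0.2275, 0.1796]
eef_rot: [3.141, -0.0, 0.106]
force: [2.5, -0.1, 2.0]
grip_width: 0.0004
grip_force: 1.3
```

In the tool's units: -18 mm / 600 = -0.03, -15 mm / 600 = -0.025.

Request:
{"api": "arm_command", "payload": {
  "plan": [
    [[-0.005,0,0,0,0,0,1],[-0.01,0,0,0,0,0,1],[-0.015,0,0,0,0,0,1],[-0.02,0,0,0,0,0,1],[-0.025,0,0,0,0,0,1],[-0.03,0,0,0,0,0,1]]
  ]
}}

```text
time_s: 12.25
ee_pos: [0.5725, -0.2293, 0.1792]
eef_rot: [-3.141, 0.0, 0.106]
force: [2.9, 0.3, -0.5]
grip_width: 0.0004
grip_force: 1.2
```

```bash
python3 -c "
from k import *
kn()"
```

```text
scene 53 [ 0.5437 -0.2299  0.1964] 0.0007 sel xy -0.0282 -0.0452
top none
t 12.35 tcp [ 0.5724 -0.2293  0.1793] rot [-3.141e+00  1.000e-03  1.060e-01] F [2.  0.8 0.1] shift mm [ -0.4 -47.6  -0.7]
```

Going into reverse easily (~3 N). I go on toward the stop in small steps.

In the tool's units: -12 mm / 600 = -0.02, -9 mm / 600 = -0.015.

Request:
{"api": "arm_command", "payload": {
  "plan": [
    [[-0.005,0,0,0,0,0,1],[-0.01,0,0,0,0,0,1],[-0.015,0,0,0,0,0,1],[-0.02,0,0,0,0,0,1],[-0.02,0,0,0,0,0,1]]
  ]
}}

```text
time_s: 12.85
ee_pos: [0.5605, -0.2307, 0.1795]
eef_rot: [-3.142, 0.0, 0.106]
force: [1.5, 0.6, -0.4]
grip_width: 0.0006
grip_force: 0.6
```

In the tool's units: -2 mm / 600 = -0.0033, -1 mm / 600 = -0.0017.

Request:
{"api": "arm_command", "payload": {
  "plan": [
    [[-0.0017,0,0,0,0,0,1],[-0.0033,0,0,0,0,0,1]]
  ]
}}

```text
time_s: 13.05
ee_pos: [0.5589, -0.2308, 0.1794]
eef_rot: [-3.142, -0.0, 0.106]
force: [2.9, 0.8, -2.5]
grip_width: 0.0003
grip_force: 1.3
```

In the tool's units: -1 mm / 600 = -0.0017.

Request:
{"api": "arm_command", "payload": {
  "plan": [
    [[-0.0017,0,0,0,0,0,1],[-0.0017,0,0,0,0,0,1]]
  ]
}}

```text
time_s: 13.25
ee_pos: [0.558, -0.2309, 0.1793]
eef_rot: [-3.142, -0.0, 0.106]
force: [4.3, 0.8, -3.8]
grip_width: 0.0004
grip_force: 2.3
```

In the tool's units: -1 mm / 600 = -0.0017.

Request:
{"api": "arm_command", "payload": {
  "plan": [
    [[-0.0017,0,0,0,0,0,1],[-0.0017,0,0,0,0,0,1]]
  ]
}}

```text
time_s: 13.45
ee_pos: [0.5574, -0.2309, 0.1793]
eef_rot: [3.142, -0.001, 0.106]
force: [8.4, 1.0, -4.7]
grip_width: 0.0008
grip_force: 3.9
```

In the tool's units: -0.5 mm / 600 = -0.0008.

Request:
{"api": "arm_command", "payload": {
  "plan": [
    [[-0.0008,0,0,0,0,0,1],[-0.0008,0,0,0,0,0,1]]
  ]
}}

```text
time_s: 13.65
ee_pos: [0.5571, -0.2309, 0.1793]
eef_rot: [3.142, -0.002, 0.106]
force: [9.8, 0.7, -6.7]
grip_width: 0.0004
grip_force: 4.9
```

```bash
python3 -c "
from k import *
kn()"
```

```text
scene 44 [ 0.5296 -0.2292  0.194 ] 0.0016 sel xy -0.0422 -0.043
top none
t 13.75 tcp [ 0.5572 -0.2309  0.1793] rot [ 3.141e+00 -2.000e-03  1.060e-01] F [ 8.6  1.  -5.4] shift mm [ 15.  -47.6  -0.6]
```

Force climbs to 10 N while the tip has stopped, with the ball at sel x ≈ -0.045, so the lever is at its stop. I retreat.

In the tool's units: 160 mm / 600 = 0.2667, -150 mm / 600 = -0.25.

Request:
{"api": "arm_command", "payload": {
  "plan": [
    [[0.0083,0,0,0,0,0,1],[0.0417,0,0,0,0,0,1],[0.075,0,0,0,0,0,1],[0.0833,0,-0.0667,0,0,0,1],[0.0833,0,-0.1417,0,0,0,1],[0.0833,0,-0.2167,0,0,0,1],[0.0833,0.0667,-0.25,0,0,0,1],[0.0833,0.1417,-0.25,0,0,0,1],[0.0833,0.2167,-0.25,0,0,0,1],[0.0833,0.2667,-0.25,0,0,0,1],[0.0833,0.2667,-0.25,0,0,0,1],[0.0833,0.2667,-0.25,0,0,0,1]]
  ]
}}

```text
time_s: 14.95
ee_pos: [0.6229, -0.3852, 0.3287]
eef_rot: [-3.141, 0.001, 0.105]
force: [-0.7, 0.5, 0.0]
grip_width: 0.0004
grip_force: 0.0
```

```bash
python3 -c "
from k import *
kn()
im=np.load('/tmp/scene.npz')['im']; cv2.imwrite('pics/end.png',im)"
```

```text
scene 287 [ 0.5274 -0.2325  0.19  ] 0.001 sel xy -0.0447 -0.0461
top 7 [ 0.5208 -0.2366  0.193 ] 0.0009 sel xy -0.0517 -0.0494
t 15.05 tcp [ 0.6232 -0.3839  0.33  ] rot [ 3.141 -0.     0.107] F [-0.4  0.1  0.9] shift mm [ -34.4 -206.7  150. ]
```

View pics/end.png

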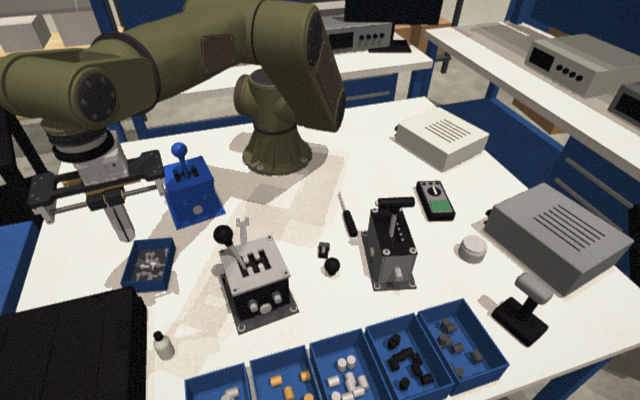

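The lever now leans into the near right slot (knob at 224,234). The other things are where they were, and the hand is clear.

```bash
python3 -c "
from station import ctrl
print(ctrl.hand_in())"
```

```text
the job is handed in; nothing more can be done
None
```

The gear selector is in reverse, pushed against its stop with about 10 N; the final picture shows nothing else on the bench disturbed and the hand clear, and the job is handed in (no verdict was returned).

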